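# Eject a moulded tube cradle and slide it onto the cooling rack

## Task

Swing the mould's ejector lever all the way over so that the white tube cradle rises clear of its cavity, then slide the cradle flat across the mould's top onto the cooling rack beside it, so that it lies squarely in the middle of the rack with no edge hanging over. Then swing the lever all the way back, so that the ejector plate sinks and the mould is ready for the next part. Do not tip the cradle up, and leave the tube tray, the jar, the upper mould half and the thermometer where they are.

Things in the scene. Friction and masses are not known exactly. Their poses are not given: they have to be found in the camera images.
- mould: Fixed dark steel lower mould half, a block 184 (x) x 144 (y) x 60 mm high on the bench; origin at the centre of its underside. Open cavity in its top, centred, 134 x 94 mm, 24 mm deep to a floor ledge at height 36 mm; walls 25 mm thick. Inside the ledge a steel ejector plate 106 x 66 mm rises and sinks. The ejector lever is at its +x end.
- cradle: Formed part: loose off-white plastic tube cradle 130 (x) x 90 (y) x 22 mm, about 0.26 kg; origin at the centre of its underside. A 17 mm slab with five ribs along y on top, 5 mm high. It starts in the cavity on the ledge, axes parallel to the mould's, top 2 mm below the mould's top, 2 mm play all round: too sunk and wide to grip. Once raised, push it against its long side.
- lever (a joint): Ejector lever angle, rad. At 0 it leans 0.7 rad from the vertical to the mould's -y, at 0.7 it is upright, at 1.4 (stop) it leans 0.7 rad to +y. Starts at 0 to 0.15; stays where left; 4 to 7 N at or below the knob moves it either way, pushed sideways with closed fingers. Raises the ejector plate.
- ejector (a joint): Height of the ejector plate, m: 0.0225 per rad of the lever (coupled). At 0 the plate's top is 4 mm below the ledge, at 0.028 (lever 1.245) level with the mould's top, at 0.0315 (lever 1.4) 3.5 mm above it.
- lever_pivot (a point): Point on the lever's pivot line (which runs along the mould's x), in the lever's middle plane: at (122, 0, 30) mm in the mould's frame.
- lever_knob (a point): Centre of the black ball knob, 30 mm diameter, at the lever's end, 90 mm from the pivot; the lever is a straight steel bar 12 mm thick. Knob centre at height 99 mm when leaning, 120 mm when upright.
- rack: Fixed steel wire cooling rack standing against one side of the mould, at its +y or its -y side (varies), 3 to 15 mm gap; 170 (x) x 140 (y) mm, flat top of bars along y at height 56 mm (4 mm below the mould's top), no rim; origin at the centre of its underside, on the bench; axes parallel to the mould's.
- tray: Bystander: loose wooden tray 180 (x) x 140 (y) x 35 mm with four culture tubes with black caps, standing on the other side of the mould; origin at the centre of its underside.
- jar: Bystander: loose white jar with blue cap, 64 mm diameter, 90 mm tall, standing; origin at the centre of its underside.
- upper_mould: Bystander: loose dark steel upper mould half, 184 x 144 x 45 mm, lying with its stepped face up; origin at the centre of its underside.
- thermometer: Bystander: loose white and grey pistol-shaped infrared thermometer lying on its side, about 130 x 130 x 36 mm; origin in its underside near the joint of barrel and grip.
Not all that is in view belongs to the job. What is shaped like the cradle but brown or purple is not meant. What is shaped like the rack but green is not meant.

How it is judged:
By the outcome, as a careful person would: the job done as asked, in the order asked, and still so for the second after the job is handed in, with the robot touching nothing.
It also fails if it takes over 72 s, if anything falls off the work surface, if the arm or the gripper's body presses on something with over 40 N, if the wrist force passes 120 N, or if a joint passes its speed limit or range.

## Robot

A 6-joint arm with a two-finger parallel gripper is mounted at the origin on the work surface. World frame = base frame: x ahead of the robot, y to its left, z up, the work surface at z = 0. Lengths are in m, angles in degrees, forces in N, time in s.
With the tool pointing down it reaches from about 0.4 to 0.825 m from the base axis. Payload 7 kg.
Tool frame: the origin (TCP) lies midway between the tips of the shut fingers; the grasp point (between the pads) lies 19 mm behind it; z points along the fingers, y is the line along which they close (so a half turn about z gives the same grasp; the last joint's range is limited). The gripper opens to 88 mm and grips with 3 to 60 N. Pads are 19 mm wide; open, the fingers measure 130 mm over their backs; the gripper's body (78 mm by 193 mm) begins 47 mm behind the grasp point.
Start: joints at [83.027, 20.546, 0.682, 0, -70.136, -16.507], TCP at [0.269, 0.619, 0.227] pointing down, gripper open.
Joint ranges: [-176.03, 176.03], [-82.01, 121.73], [-58.28, 71.71], [-173.87, 95.51], [-174.79, -0.11], [-173.66, 173.66]. Speed limits (degrees/s): [136.94, 136.94, 172.46, 180, 180, 180].

## Interface

Orientations are given as [roll, pitch, yaw] about the fixed x, y, z axes, in that order (R = Rz(yaw) Ry(pitch) Rx(roll)).
In Python, from plant import get_state, optics, order gives the robot as it stands. The module is installed in compiled form; this text tells all that it offers.
- The arm moves only by the tool send_rows, never from a script. Its argument "moves" is a list of rows, each an object with "slide": the shift along the tool's x, y, z as a fraction of full scale, a list of three; "turn": the turn about the tool's z as a fraction of full scale; "gripper": the opening, from 0 (shut) to 1 (fully open). A call has exactly 5 rows; each row is the pose to reach, as a shift and turn from the pose commanded when the call began, along the tool's axes at that moment; what a row does not reach only later rows make up. Full scale, the value 1, is 150 mm for a shift and 90 degrees for a turn. A row lasts 1/12 s, in which the tool goes at most 41.7 mm and 7.16 degrees, less where a joint would pass 70% of its speed; a pose out of reach is approached as far as the arm can. A call with a number of a shift or a turn outside -1 to 1 is refused whole. A call with a gripper value outside its range is refused whole. The fingers move at their own pace and stop on an object; "newtons" is the grip in N (left out, the last holds). Time passes only in rows, so rows that repeat a pose let the fingers close, or fill a call up. It gives the time, the measured TCP pose, the force, the opening and the grip force at its end, in the units of the state.
- get_state(): the state, without advancing time (a new reading comes with each control period).
- optics.capture(name): name is "scene" or "top"; returns a dict with "img" (400x640x3 uint8, red, green, blue), "intrinsics" (3x3 intrinsics, pixels), "dist" ([k1, k2, p1, p2, k3] as OpenCV has them; the pictures are not rectified), "origin" and "attitude" of the camera in the world. Camera axes: x right, y down, z forward; pixel columns grow to the right and rows downward; lengths in m; the calibration is good to about 2 mm. A picture is of the moment at which its call begins. There is no depth.
- order.close_job(): hands the job in; it is judged then, once.
Trained networks look in the newest picture that a camera, given by its name, has taken for a name from the list of things; names that differ only in an ending like _2 or _b are one class to them, and where a whole thing is asked for, a point or a joint stands for the part that bears it (a point fixed in the world has none). Each returns a list of dicts, best first, with "p" (0 to 1); they miss things now and then, are a little off and sometimes report something else, mostly with a low value. They report only what shows in the picture. A call takes as long as a camera call. They do not tell look-alikes from the thing itself.
- optics.look_for(camera, name): "location" ([x, y, z] in m, in world coordinates, good to about 4 mm: the middle of the surface that is visible of it).
The state is a dict: "time_s": time; "joints": joint angles; "qd": joint speeds; "joint_torque": joint torques, N m; "tcp_pos": TCP position; "eef_rot": TCP orientation; "contact_force": force on the tool from outside, world axes, zero at the start; "moment": the same for the moment, N m; "gripper_width": finger opening in m; "gripper_force": force on a finger pad.
Only numpy, scipy, OpenCV 4.12 (cv2) and the standard library are available. Lean on these libraries where they do the work, as an engineer would, in place of code of your own. Each camera call takes 0.05 s, during which the arm holds its last target. There are 200 camera calls.

## Working session

There is one attempt and no reset: what is moved stays moved. The work goes in short steps, Python scripts to look and compute and a tool call to move; the robot and the scene stay as the last step left them, time stands still between calls to the robot, and variables do not carry over. Pictures are saved under pics/ and viewed, at most 10 in all, crops included, and the job is handed in when it is done.

Besides the shell and the picture viewer there is one more tool, called after "Emit:" by a JSON object that holds its "op" and its "data". send_rows: Moves the arm, as the interface text tells. Shift numbers are shares of 150 mm and turn numbers shares of 90 degrees, none past 1 either way. Its arguments: {"type":"object","properties":{"moves":{"type":"array"},"newtons":{"type":"number"}},"required":["moves"]}

```bash
mkdir -p pics
cat > h.py <<'E'
import numpy as np, cv2, json
from plant import get_state, optics, order
from scipy.spatial.transform import Rotation as R
def proj_pts(c,P):
    A=np.array(c["attitude"],float)
    if A.shape!=(3,3): A=R.from_euler('xyz',A,degrees=True).as_matrix()
    Q=(np.array(P,float)-np.array(c["origin"]))@A
    return cv2.projectPoints(Q,np.zeros(3),np.zeros(3),np.array(c["intrinsics"],float),np.array(c["dist"],float))[0][:,0]
def back(c,px,z):
    A=np.array(c["attitude"],float)
    if A.shape!=(3,3): A=R.from_euler('xyz',A,degrees=True).as_matrix()
    u=cv2.undistortPoints(np.array(px,float).reshape(-1,1,2),np.array(c["intrinsics"],float),np.array(c["dist"],float))[:,0]
    d=np.c_[u,np.ones(len(u))]@A.T; o=np.array(c["origin"])
    return o+d*((z-o[2])/d[:,2])[:,None]
E
python3 - <<'E'
from h import *
for n in ("top","scene"):
    c=optics.capture(n); cv2.imwrite(f"pics/{n}0.png",c["img"][:,:,::-1])
    print(n,np.round(c["origin"],3),np.round(c["attitude"],3).tolist())
    for t in ["mould","cradle","lever","lever_knob","lever_pivot","rack","tray","jar","upper_mould","thermometer"]:
        try:
            for r in optics.look_for(n,t)[:4]:
                print(t,round(r["p"],2),np.round(r["location"],3),np.round(proj_pts(c,[r["location"]])[0]))
        except Exception as e: print(t,e)
s=get_state();print(s["time_s"],s["tcp_pos"],s["eef_rot"])
E
```

```text
top [ 0.314 -0.005  1.408] [-170.504, -0.046, -89.155]
mould 0.82 [0.537 0.011 0.059] [316. 193.]
cradle 0.94 [0.527 0.028 0.055] [311. 196.]
cradle 0.68 [ 0.802 -0.104  0.012] [353. 115.]
lever 0.43 [ 0.639 -0.038  0.11 ] [333. 156.]
lever_pivot 0.74 [0.538 0.017 0.062] [314. 192.]
rack 0.95 [ 0.269 -0.275  0.056] [412. 284.]
rack 0.89 [0.55  0.175 0.058] [263. 188.]
tray 0.52 [0.751 0.197 0.092] [256. 121.]
jar 0.58 [0.751 0.195 0.092] [257. 121.]
upper_mould 0.9 [ 0.484 -0.486  0.032] [477. 213.]
thermometer 0.91 [0.429 0.476 0.031] [164. 227.]
scene [1.474 0.599 1.139] [-133.049, -0.481, 123.571]
mould 0.59 [0.594 0.033 0.059] [320. 222.]
cradle 0.93 [ 0.809 -0.097  0.014] [253. 253.]
cradle 0.8 [0.525 0.023 0.053] [328. 210.]
cradle 0.72 [0.373 0.229 0.016] [396. 216.]
lever_knob 0.49 [ 0.648 -0.03   0.091] [296. 217.]
lever_pivot 0.75 [0.59  0.03  0.064] [320. 220.]
rack 0.9 [0.556 0.174 0.056] [360. 232.]
rack 0.68 [ 0.282 -0.272  0.054] [300. 150.]
tray 0.73 [ 0.521 -0.143  0.023] [292. 198.]
jar 0.74 [0.591 0.03  0.061] [319. 220.]
jar 0.73 [0.776 0.207 0.068] [334. 277.]
upper_mould 0.83 [ 0.51  -0.468  0.029] [230. 166.]
thermometer 0.76 [0.44  0.476 0.031] [454. 253.]
1.1 [0.26893144 0.6190998  0.22656699] [-1.79998454e+02  7.07076027e-04 -2.34782684e+01]
```

View pics/top0.png

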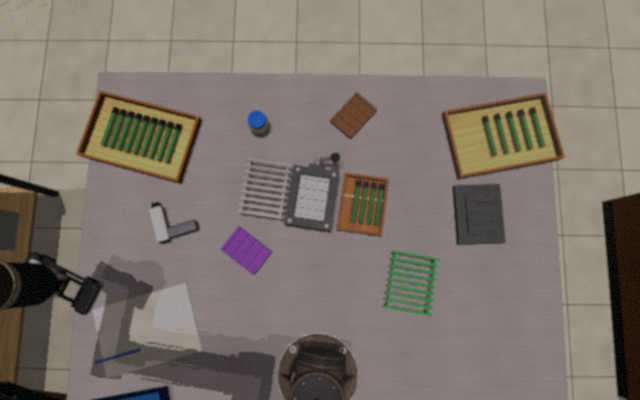

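View pics/scene0.png

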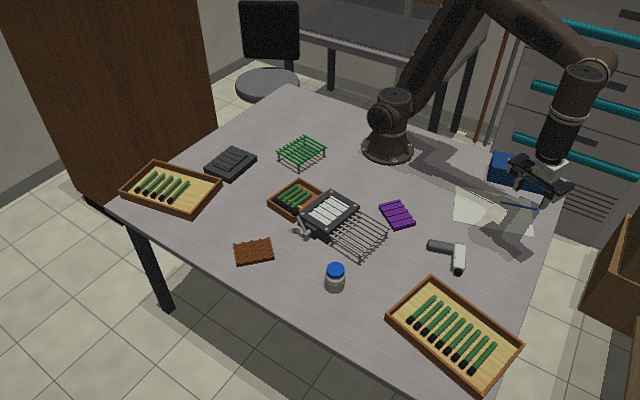

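Top view: white cradle in the mould at (312,197), lever knob at (335,158), steel rack at (265,190), tray at (363,204). In the scene view these are at (328,210), (303,222), (358,232) and (295,198).
Possible mix-ups: cradle – white (312,197), brown (353,115), purple (246,250); rack – steel (265,190), green (412,284). I choose the white cradle and the steel rack beside the mould, and check them in a close crop.

Run:
```python
import cv2
a=cv2.imread("pics/top0.png")[140:245,230:370]; b=cv2.imread("pics/scene0.png")[170:275,270:400]
cv2.imwrite("pics/crop0.png",cv2.resize(a,None,fx=5.7,fy=5.7,interpolation=cv2.INTER_CUBIC))
cv2.imwrite("pics/crop1.png",cv2.resize(b,None,fx=5.7,fy=5.7,interpolation=cv2.INTER_CUBIC))
```

```text
(no output)
```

View pics/crop0.png

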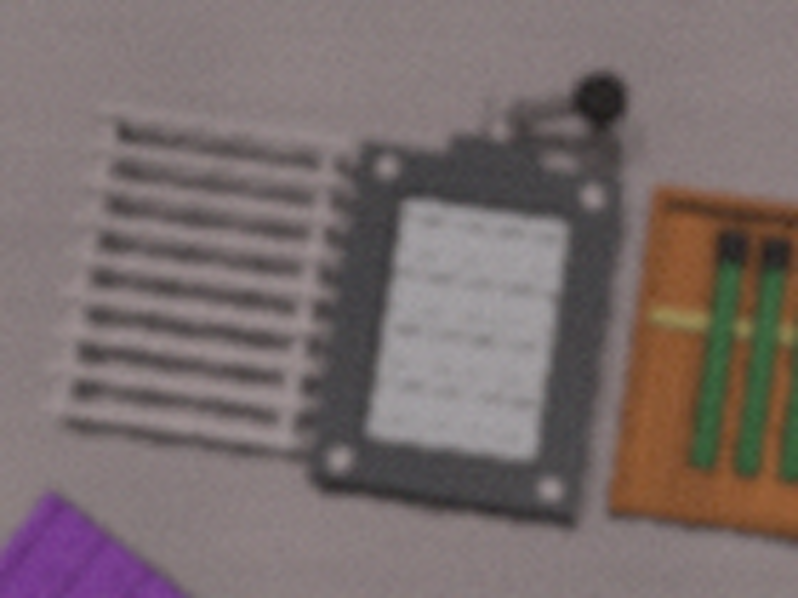

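View pics/crop1.png

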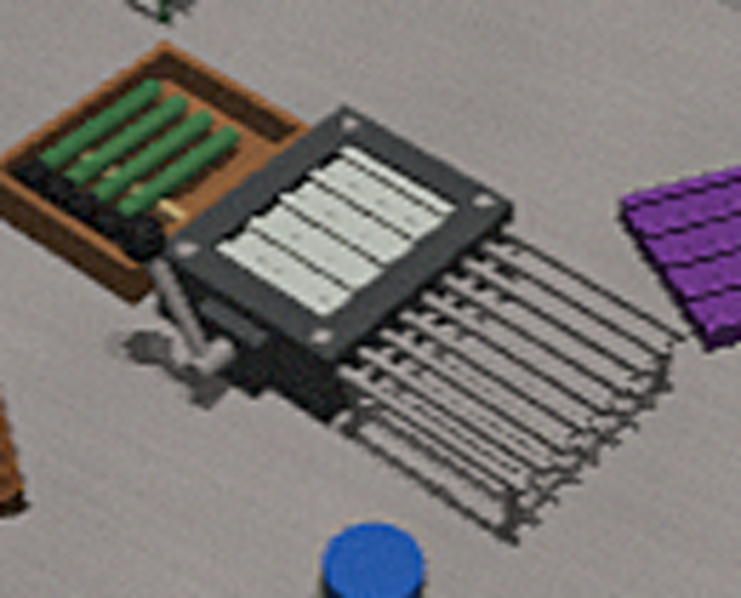

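Top crop: white cradle with corners (403,200), (568,222), (537,460), (367,438); bolt dots (387,167), (593,195), (550,488), (340,458); knob (600,98); steel rack between (115,115) and (310,455). The choice holds: the cradle is white and in the mould, the rack is bare steel. The lever leans to -y, towards the tray. Now I fit the poses.

```bash
cat > fit.py <<'E'
from h import *
from scipy.optimize import least_squares
o=lambda p,off:(np.array(p,float)+.5)/5.7-.5+np.array(off)
ct=optics.capture("top"); cs=optics.capture("scene")
T=(230,140); S=(270,170)
cr=o([(403,200),(568,222),(537,460),(367,438)],T); bolt=o([(387,167),(593,195),(550,488),(340,458)],T)
ms=o([(345,108),(510,210),(330,355),(170,243)],S); kn=o([(600,98)],T)
sg=np.array([(1,1),(1,-1),(-1,-1),(-1,1)])
def W(p,loc):
    a=p[2]; Rm=np.array([[np.cos(a),-np.sin(a),0],[np.sin(a),np.cos(a),0],[0,0,1]])
    return np.array(loc)@Rm.T+[p[0],p[1],0]
def knob(l): return [[.122,.09*np.sin(l-.7),.03+.09*np.cos(l-.7)]]
f=lambda p:np.concatenate([
 (proj_pts(ct,W(p,np.c_[sg*[.065,.045],np.full(4,.056)]))-cr).ravel(),
 (proj_pts(ct,W(p,np.c_[sg*[p[3],p[4]],np.full(4,.06)]))-bolt).ravel(),
 (proj_pts(cs,W(p,np.c_[np.array([(-1,-1),(-1,1),(1,1),(1,-1)])*[.092,.072],np.full(4,.06)]))-ms).ravel(),
 (proj_pts(ct,W(p,knob(p[5])))-kn).ravel()])
r=least_squares(f,[.535,.02,-.1,.08,.06,.1]);p=r.x
print(np.round(p,4),np.degrees(p[2]));print(np.round(r.fun.reshape(-1,2),1).tolist())
ri=o([(115,115),(60,420),(310,455),(345,150)],T)
b=back(ct,ri,.056)
a=p[2];Rm=np.array([[np.cos(a),-np.sin(a)],[np.sin(a),np.cos(a)]])
print("rack corners in mould",np.round((b[:,:2]-p[:2])@Rm,4))
print("knob",W(p,knob(p[5])),"pivot",W(p,[[.122,0,.03]]))
np.save("p.npy",p)
E
python3 fit.py
```

```text
[ 0.5232  0.0254 -0.1317  0.0793  0.0558  0.0808] -7.544078515019124
[[-0.1, -0.3], [0.0, 0.0], [-0.7, 0.2], [-0.4, -0.3], [-0.1, 0.2], [-0.2, 0.5], [-0.1, 0.4], [-0.1, 0.2], [-0.5, -0.8], [0.7, -1.4], [-0.2, 1.0], [-2.8, 0.9], [-0.1, 0.4]]
rack corners in mould [[ 0.0877  0.2057]
 [-0.08    0.2061]
 [-0.079   0.072 ]
 [ 0.0867  0.0796]]
knob [[ 0.63728315 -0.04243071  0.10329271]] pivot [[0.64414062 0.00934915 0.03      ]]
```

```bash
cat > go.py <<'E'
import sys
from h import *
p=np.load("p.npy");x,y,z=map(float,sys.argv[1:4])
s=get_state();t=np.array(s["tcp_pos"]);a=p[2];c,n=np.cos(a),np.sin(a)
g=np.array([p[0]+c*x-n*y,p[1]+n*x+c*y,z])
Rt=R.from_euler('xyz',s["eef_rot"],degrees=True).as_matrix()
yt=np.degrees(a)-90
d=t[:2]-p[:2]
print("t",s["time_s"],"mould-frame tcp",np.round([c*d[0]+n*d[1],-n*d[0]+c*d[1],t[2]],4),"yaw",s["eef_rot"][2])
print("slide",np.round(Rt.T@(g-t)/.15,3),"turn",-(yt-s["eef_rot"][2])/90,"F",np.round(s["contact_force"],1))
E
python3 go.py .126 -.11 .2
```

```text
t 1.2 mould-frame tcp [-0.33    0.5552  0.2265] yaw -23.479859681987936
slide [4.141 3.429 0.177] turn 0.8229357648114577 F [ 0.2  0.9 -0.1]
```

Emit:
{"op": "send_rows", "data": {"moves": [{"slide": [0.2, 0.17, 0], "turn": 0.08, "gripper": 0}, {"slide": [0.4, 0.33, 0], "turn": 0.16, "gripper": 0}, {"slide": [0.6, 0.5, 0], "turn": 0.24, "gripper": 0}, {"slide": [0.8, 0.67, 0], "turn": 0.32, "gripper": 0}, {"slide": [1, 0.83, 0], "turn": 0.4, "gripper": 0}]}}

```text
time_s: 1.62
tcp_pos: [0.3573, 0.4433, 0.2267]
eef_rot: [-180.0, 0.0, -59.6]
contact_force: [0.8, 0.1, -0.4]
gripper_width: 0.06
gripper_force: 0.0
```

Emit:
{"op": "send_rows", "data": {"moves": [{"slide": [0.2, 0, 0], "turn": 0.08, "gripper": 0}, {"slide": [0.4, 0.02, 0], "turn": 0.16, "gripper": 0}, {"slide": [0.6, 0.04, 0], "turn": 0.24, "gripper": 0}, {"slide": [0.8, 0.05, 0], "turn": 0.32, "gripper": 0}, {"slide": [1, 0.06, 0], "turn": 0.39, "gripper": 0}]}}

```text
time_s: 2.03
tcp_pos: [0.4262, 0.3102, 0.2269]
eef_rot: [-180.0, 0.0, -94.7]
contact_force: [0.5, -0.5, -0.2]
gripper_width: 0.0263
gripper_force: 0.0
```

```bash
python3 go.py .126 -.11 .2
```

```text
t 2.0333 mould-frame tcp [-0.1335  0.2696  0.2269] yaw -94.73963345822048
slide [ 2.613 -1.604  0.178] turn 0.03116050063109602 F [ 0.5 -0.5 -0.2]
```

Emit:
{"op": "send_rows", "data": {"moves": [{"slide": [0.2, -0.13, 0], "turn": 0.031, "gripper": 0}, {"slide": [0.4, -0.25, 0], "turn": 0.031, "gripper": 0}, {"slide": [0.6, -0.38, 0], "turn": 0.031, "gripper": 0}, {"slide": [0.8, -0.5, 0], "turn": 0.031, "gripper": 0}, {"slide": [1, -0.62, 0], "turn": 0.031, "gripper": 0}]}}

```text
time_s: 2.45
tcp_pos: [0.5076, 0.1533, 0.2269]
eef_rot: [-180.0, 0.0, -97.2]
contact_force: [0.5, 0.1, 0.4]
gripper_width: 0.0007
gripper_force: 0.0
```

Emit:
{"op": "send_rows", "data": {"moves": [{"slide": [0.2, -0.15, 0], "turn": 0, "gripper": 0}, {"slide": [0.4, -0.3, 0], "turn": 0, "gripper": 0}, {"slide": [0.6, -0.45, 0], "turn": 0, "gripper": 0}, {"slide": [0.8, -0.6, 0], "turn": 0, "gripper": 0}, {"slide": [1, -0.75, 0], "turn": 0, "gripper": 0}]}}

```text
time_s: 2.87
tcp_pos: [0.6006, -0.0098, 0.2269]
eef_rot: [-180.0, 0.0, -97.2]
contact_force: [0.0, 0.3, 1.1]
gripper_width: 0.0006
gripper_force: 0.0
```

```bash
python3 go.py .124 -.11 .085
```

```text
t 2.8667 mould-frame tcp [ 0.0814 -0.0247  0.2269] yaw -97.17323793993108
slide [ 0.571 -0.28   0.946] turn 0.004120450834311542 F [0.  0.3 1.1]
```

Emit:
{"op": "send_rows", "data": {"moves": [{"slide": [0.2, -0.1, 0], "turn": 0.004, "gripper": 0}, {"slide": [0.4, -0.2, 0], "turn": 0.004, "gripper": 0}, {"slide": [0.571, -0.28, 0], "turn": 0.004, "gripper": 0}, {"slide": [0.571, -0.28, 0.2], "turn": 0.004, "gripper": 0}, {"slide": [0.571, -0.28, 0.4], "turn": 0.004, "gripper": 0}]}}

```text
time_s: 3.28
tcp_pos: [0.6325, -0.1002, 0.1674]
eef_rot: [-179.8, 0.0, -97.7]
contact_force: [-0.7, -0.2, -1.2]
gripper_width: 0.0007
gripper_force: 0.0
```

Emit:
{"op": "send_rows", "data": {"moves": [{"slide": [0, 0, 0.18], "turn": 0, "gripper": 0}, {"slide": [0, 0, 0.36], "turn": 0, "gripper": 0}, {"slide": [0, 0, 0.5], "turn": 0, "gripper": 0}, {"slide": [0, 0, 0.54], "turn": 0, "gripper": 0}, {"slide": [0, 0, 0.54], "turn": 0, "gripper": 0}]}}

```text
time_s: 3.7
tcp_pos: [0.6298, -0.0984, 0.0838]
eef_rot: [179.8, -0.1, -97.5]
contact_force: [-0.1, 0.1, 0.8]
gripper_width: 0.0005
gripper_force: 0.0
```

```bash
python3 go.py .124 -.05 .082
```

```text
t 3.7 mould-frame tcp [ 0.1219 -0.1087  0.0838] yaw -97.5487769516326
slide [-0.391 -0.014  0.011] turn -5.220485126089771e-05 F [-0.1  0.1  0.8]
```

Emit:
{"op": "send_rows", "data": {"moves": [{"slide": [-0.12, 0, 0], "turn": 0, "gripper": 0}, {"slide": [-0.2, 0, 0], "turn": 0, "gripper": 0}, {"slide": [-0.28, 0, 0], "turn": 0, "gripper": 0}, {"slide": [-0.36, 0, 0], "turn": 0, "gripper": 0}, {"slide": [-0.44, 0, 0], "turn": 0, "gripper": 0}]}}

```text
time_s: 4.12
tcp_pos: [0.6409, -0.0337, 0.089]
eef_rot: [-179.8, -0.1, -97.5]
contact_force: [-2.4, -9.2, 8.3]
gripper_width: 0.0003
gripper_force: 5.1
```

Emit:
{"op": "send_rows", "data": {"moves": [{"slide": [-0.08, 0, 0], "turn": 0, "gripper": 0}, {"slide": [-0.15, 0, 0], "turn": 0, "gripper": 0}, {"slide": [-0.22, 0, 0], "turn": 0, "gripper": 0}, {"slide": [-0.29, 0, 0], "turn": 0, "gripper": 0}, {"slide": [-0.35, 0, 0], "turn": 0, "gripper": 0}]}}

```text
time_s: 4.53
tcp_pos: [0.647, 0.0194, 0.0872]
eef_rot: [-179.9, -0.0, -97.5]
contact_force: [0.5, -7.9, -1.8]
gripper_width: 0.0009
gripper_force: 3.3
```

```bash
python3 go.py .124 .026 .082
```

```text
t 4.5333 mould-frame tcp [0.1236 0.0103 0.0872] yaw -97.50424113352116
slide [-0.105 -0.003  0.035] turn 0.0004426375721995631 F [ 0.5 -7.9 -1.8]
```

Emit:
{"op": "send_rows", "data": {"moves": [{"slide": [-0.04, 0, 0], "turn": 0, "gripper": 0}, {"slide": [-0.07, 0, 0], "turn": 0, "gripper": 0}, {"slide": [-0.1, 0, 0], "turn": 0, "gripper": 0}, {"slide": [-0.12, 0, 0], "turn": 0, "gripper": 0}, {"slide": [-0.12, 0, 0], "turn": 0, "gripper": 0}]}}

```text
time_s: 4.95
tcp_pos: [0.6487, 0.0373, 0.0866]
eef_rot: [-180.0, -0.0, -97.5]
contact_force: [-0.7, -4.5, 0.5]
gripper_width: 0.0004
gripper_force: 2.1
```

```bash
python3 go.py .124 .03 .082
```

```text
t 4.95 mould-frame tcp [0.1228 0.0283 0.0866] yaw -97.49106366717255
slide [-0.012 -0.008  0.03 ] turn 0.0005890538649618786 F [-0.7 -4.5  0.5]
```

Emit:
{"op": "send_rows", "data": {"moves": [{"slide": [-0.015, 0, 0], "turn": 0, "gripper": 0}, {"slide": [-0.03, 0, 0], "turn": 0, "gripper": 0}, {"slide": [-0.04, 0, 0], "turn": 0, "gripper": 0}, {"slide": [-0.04, 0, 0], "turn": 0, "gripper": 0}, {"slide": [-0.04, 0, 0], "turn": 0, "gripper": 0}]}}

```text
time_s: 5.37
tcp_pos: [0.649, 0.0407, 0.0864]
eef_rot: [179.9, -0.2, -97.5]
contact_force: [-1.1, -13.7, 1.8]
gripper_width: 0.0007
gripper_force: 5.6
```

Emit:
{"op": "send_rows", "data": {"moves": [{"slide": [-0.015, 0, 0], "turn": 0, "gripper": 0}, {"slide": [-0.03, 0, 0], "turn": 0, "gripper": 0}, {"slide": [-0.03, 0, 0], "turn": 0, "gripper": 0}, {"slide": [-0.03, 0, 0], "turn": 0, "gripper": 0}, {"slide": [-0.03, 0, 0], "turn": 0, "gripper": 0}]}}

```text
time_s: 5.78
tcp_pos: [0.6489, 0.0415, 0.0864]
eef_rot: [179.8, -0.4, -97.6]
contact_force: [0.5, -27.4, 1.8]
gripper_width: 0.0003
gripper_force: 12.5
```

Emit:
{"op": "send_rows", "data": {"moves": [{"slide": [0.05, 0, 0], "turn": 0, "gripper": 0}, {"slide": [0.2, 0, 0], "turn": 0, "gripper": 0}, {"slide": [0.3, 0, -0.2], "turn": 0, "gripper": 0}, {"slide": [0.3, 0, -0.45], "turn": 0, "gripper": 0}, {"slide": [0.4, 0.1, -0.6], "turn": 0, "gripper": 0}]}}

```text
time_s: 6.2
tcp_pos: [0.6308, -0.009, 0.1794]
eef_rot: [-179.7, 0.1, -97.5]
contact_force: [1.9, 0.7, 1.9]
gripper_width: 0.0004
gripper_force: 0.0
```

```bash
python3 go.py 0 -.085 .16
```

```text
t 6.2 mould-frame tcp [ 0.1112 -0.02    0.1794] yaw -97.47072020215742
slide [0.433 0.743 0.125] turn 0.000815092365129999 F [1.9 0.7 1.9]
```

Emit:
{"op": "send_rows", "data": {"moves": [{"slide": [0.12, 0.18, 0], "turn": 0, "gripper": 1}, {"slide": [0.24, 0.36, 0], "turn": 0, "gripper": 1}, {"slide": [0.36, 0.54, 0.05], "turn": 0, "gripper": 1}, {"slide": [0.42, 0.7, 0.1], "turn": 0, "gripper": 1}, {"slide": [0.42, 0.74, 0.12], "turn": 0, "gripper": 1}]}}

```text
time_s: 6.62
tcp_pos: [0.5056, -0.0584, 0.1578]
eef_rot: [-180.0, 0.1, -97.6]
contact_force: [-1.1, 0.2, -0.4]
gripper_width: 0.0282
gripper_force: 0.0
```

```bash
python3 go.py 0 -.08 .068
python3 - <<'E'
from h import *
p=np.load("p.npy")
ims=[]
for n,(x0,y0,w,hh) in (("top",(230,145,110,90)),("scene",(290,175,110,90))):
    c=optics.capture(n)
    im=cv2.imread(f"pics/{n}0.png")[y0:y0+hh,x0:x0+w]; k=7
    im=cv2.resize(im,None,fx=k,fy=k,interpolation=cv2.INTER_CUBIC)[:, :390*2]
    a=p[2];Rm=np.array([[np.cos(a),-np.sin(a)],[np.sin(a),np.cos(a)]])
    def draw(cx,cy,hx,hy,z,col):
        l=np.array([(hx,hy),(hx,-hy),(-hx,-hy),(-hx,hy)])+[cx,cy]
        q=(proj_pts(c,np.c_[l@Rm.T+p[:2],np.full(4,z)])-[x0,y0]+.5)*k-.5
        cv2.polylines(im,[np.int32(np.round(q))],True,col,1)
    draw(0,0,.092,.072,.06,(0,0,255)); draw(.004,.1475,.085,.07,.056,(0,255,255))
    ims.append(im)
    cv2.imwrite(f"pics/ov_{n}.png",im)
h=cv2.vconcat([cv2.resize(i,(700,573)) for i in ims]); 
cv2.imwrite("pics/ov.png",cv2.resize(cv2.hconcat([ims[0][:, :560],ims[1][:,210:770]]),(800,450)))
E
```

```text
t 6.6167 mould-frame tcp [-0.0065 -0.0854  0.1578] yaw -97.61637782683795
slide [-0.035 -0.043  0.599] turn -0.0008033256868758246 F [-1.1  0.2 -0.4]
```

View pics/ov.png

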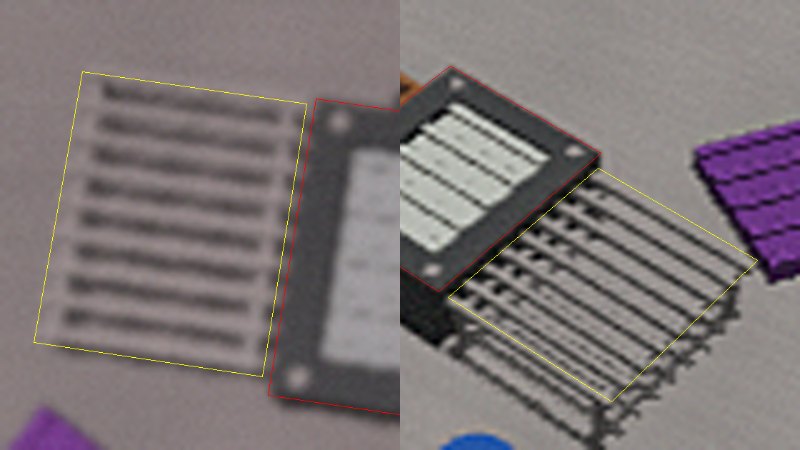

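The overlay shows the mould (red, near corner (599,152) in the scene half) and the rack (yellow, far corner (757,260)) match both views. Rack centre is about (4, 147.5) mm in the mould frame. Lowering behind the cradle.

Emit:
{"op": "send_rows", "data": {"moves": [{"slide": [-0.035, -0.04, 0.15], "turn": 0, "gripper": 1}, {"slide": [-0.035, -0.04, 0.3], "turn": 0, "gripper": 1}, {"slide": [-0.035, -0.04, 0.45], "turn": 0, "gripper": 1}, {"slide": [-0.035, -0.04, 0.55], "turn": 0, "gripper": 1}, {"slide": [-0.035, -0.04, 0.59], "turn": 0, "gripper": 1}]}}

```text
time_s: 7.13
tcp_pos: [0.5164, -0.0528, 0.0673]
eef_rot: [179.9, -0.0, -97.5]
contact_force: [0.0, -0.4, 1.2]
gripper_width: 0.0691
gripper_force: 0.0
```

Emit:
{"op": "send_rows", "data": {"moves": [{"slide": [0, 0, 0], "turn": 0, "gripper": 1}, {"slide": [-0.02, 0, 0], "turn": 0, "gripper": 1}, {"slide": [-0.04, 0, 0], "turn": 0, "gripper": 1}, {"slide": [-0.06, 0, 0], "turn": 0, "gripper": 1}, {"slide": [-0.08, 0, 0], "turn": 0, "gripper": 1}]}}

```text
time_s: 7.55
tcp_pos: [0.5181, -0.041, 0.0701]
eef_rot: [-179.9, 0.0, -97.5]
contact_force: [-0.4, 1.1, 0.2]
gripper_width: 0.0876
gripper_force: 0.0
```

```bash
python3 go.py 0 .0935 .068
python3 - <<'E'
from h import *
ims=[]
for n,(x0,y0) in (("top",(240,140)),("scene",(270,160))):
    c=optics.capture(n); ims.append(cv2.resize(c["img"][y0:y0+110,x0:x0+130,::-1],None,fx=3,fy=4)if 0 else cv2.resize(c["img"][y0:y0+110,x0:x0+100,::-1],(400,440),interpolation=cv2.INTER_CUBIC))
    print(n,[(round(r["p"],2),np.round(r["location"],3)) for t in("cradle","lever_knob") for r in optics.look_for(n,t)])
cv2.imwrite("pics/up.png",cv2.hconcat(ims))
E
```

```text
t 7.55 mould-frame tcp [ 0.0037 -0.0664  0.0701] yaw -97.52708719386193
slide [-1.066  0.024  0.015] turn 0.0001887924573021375 F [-0.4  1.1  0.2]
top [(0.86, array([ 0.8  , -0.104,  0.015])), (0.7, array([0.486, 0.033, 0.083])), (0.55, array([0.37 , 0.288, 0.023])), (0.4, array([ 0.484, -0.485,  0.033])), (0.18, array([0.625, 0.194, 0.057]))]
scene [(0.74, array([0.531, 0.027, 0.08 ])), (0.67, array([ 0.809, -0.1  ,  0.016])), (0.58, array([0.372, 0.23 , 0.02 ])), (0.75, array([ 0.559, -0.141,  0.023]))]
```

View pics/up.png

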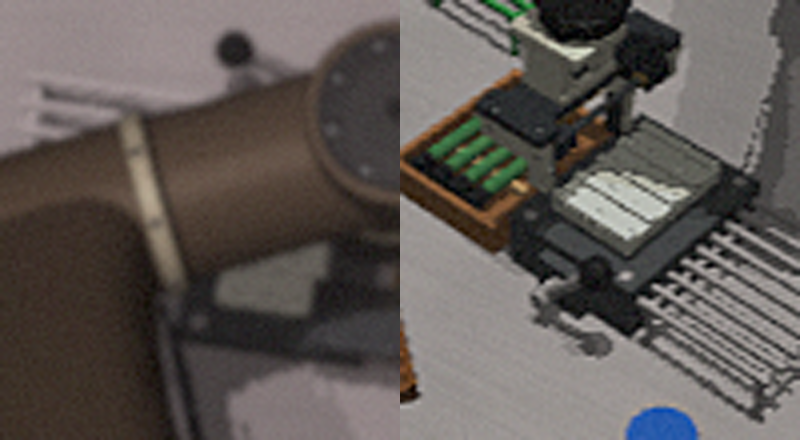

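Scene half: the cradle stands proud at (635,190) and the knob is over at (595,272). Pushing now.

Emit:
{"op": "send_rows", "data": {"moves": [{"slide": [-0.05, 0, 0.01], "turn": 0, "gripper": 1}, {"slide": [-0.1, 0, 0.01], "turn": 0, "gripper": 1}, {"slide": [-0.15, 0, 0.01], "turn": 0, "gripper": 1}, {"slide": [-0.2, 0, 0.01], "turn": 0, "gripper": 1}, {"slide": [-0.25, 0, 0.01], "turn": 0, "gripper": 1}]}}

```text
time_s: 8.27
tcp_pos: [0.5222, -0.0036, 0.0675]
eef_rot: [180.0, -0.0, -97.5]
contact_force: [-0.1, -1.1, 0.3]
gripper_width: 0.0876
gripper_force: 0.7
```

Emit:
{"op": "send_rows", "data": {"moves": [{"slide": [-0.05, 0, 0], "turn": 0, "gripper": 1}, {"slide": [-0.1, 0, 0], "turn": 0, "gripper": 1}, {"slide": [-0.15, 0, 0], "turn": 0, "gripper": 1}, {"slide": [-0.2, 0, 0], "turn": 0, "gripper": 1}, {"slide": [-0.25, 0, 0], "turn": 0, "gripper": 1}]}}

```text
time_s: 8.68
tcp_pos: [0.5272, 0.0337, 0.0675]
eef_rot: [180.0, 0.0, -97.5]
contact_force: [0.6, -0.5, -0.4]
gripper_width: 0.0874
gripper_force: 0.5
```

```bash
python3 go.py 0.004 .0935 .068
```

```text
t 8.6833 mould-frame tcp [0.0029 0.0087 0.0675] yaw -97.53832898435512
slide [-0.565 -0.007 -0.003] turn 6.38836740444996e-05 F [ 0.6 -0.5 -0.4]
```

Emit:
{"op": "send_rows", "data": {"moves": [{"slide": [-0.05, 0, 0], "turn": 0, "gripper": 1}, {"slide": [-0.1, 0, 0], "turn": 0, "gripper": 1}, {"slide": [-0.15, 0, 0], "turn": 0, "gripper": 1}, {"slide": [-0.2, 0, 0], "turn": 0, "gripper": 1}, {"slide": [-0.25, 0, 0], "turn": 0, "gripper": 1}]}}

```text
time_s: 9.1
tcp_pos: [0.5321, 0.0707, 0.0675]
eef_rot: [180.0, -0.0, -97.5]
contact_force: [-0.3, -0.7, -0.6]
gripper_width: 0.0875
gripper_force: 0.5
```

Emit:
{"op": "send_rows", "data": {"moves": [{"slide": [-0.05, 0, 0.005], "turn": 0, "gripper": 1}, {"slide": [-0.1, 0, 0.01], "turn": 0, "gripper": 1}, {"slide": [-0.15, 0, 0.015], "turn": 0, "gripper": 1}, {"slide": [-0.19, 0, 0.02], "turn": 0, "gripper": 1}, {"slide": [-0.22, 0, 0.02], "turn": 0, "gripper": 1}]}}

```text
time_s: 9.52
tcp_pos: [0.5365, 0.1033, 0.0644]
eef_rot: [180.0, -0.0, -97.5]
contact_force: [0.7, -2.0, 1.5]
gripper_width: 0.0879
gripper_force: 0.9
```

```bash
python3 go.py 0.004 .0935 .065
python3 - <<'E'
from h import *
c=optics.capture("scene");x0,y0=300,160
cv2.imwrite("pics/push.png",cv2.resize(c["img"][y0:y0+120,x0:x0+120,::-1],(600,600),interpolation=cv2.INTER_CUBIC))
print([(round(r["p"],2),np.round(r["location"],3)) for r in optics.look_for("scene","cradle")])
E
```

```text
t 9.5167 mould-frame tcp [0.0029 0.079  0.0644] yaw -97.52280241299789
slide [-0.097 -0.007 -0.004] turn 0.00023640113356925162 F [ 0.7 -2.   1.5]
[(0.91, array([ 0.809, -0.1  ,  0.016])), (0.85, array([0.372, 0.23 , 0.017])), (0.7, array([0.548, 0.159, 0.073]))]
```

View pics/push.png

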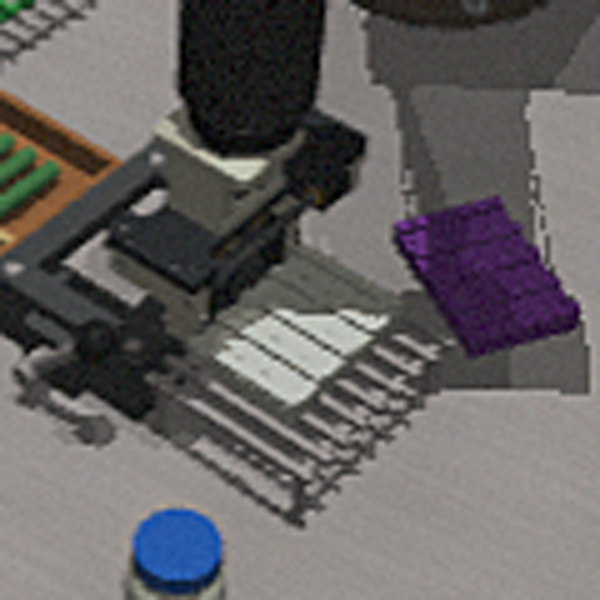

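The cradle lies flat on the rack at (300,340), about 14 mm short of the middle. Finishing the push, then backing off and up.

Emit:
{"op": "send_rows", "data": {"moves": [{"slide": [-0.03, 0, 0], "turn": 0, "gripper": 1}, {"slide": [-0.055, 0, 0], "turn": 0, "gripper": 1}, {"slide": [-0.08, 0, 0], "turn": 0, "gripper": 1}, {"slide": [-0.095, 0, 0], "turn": 0, "gripper": 1}, {"slide": [-0.095, 0, 0], "turn": 0, "gripper": 1}]}}

```text
time_s: 10.03
tcp_pos: [0.5385, 0.1173, 0.0646]
eef_rot: [-180.0, 0.0, -97.5]
contact_force: [0.3, -0.3, -0.6]
gripper_width: 0.0873
gripper_force: 0.0
```

Emit:
{"op": "send_rows", "data": {"moves": [{"slide": [0.04, 0, 0], "turn": 0, "gripper": 1}, {"slide": [0.1, 0, 0], "turn": 0, "gripper": 1}, {"slide": [0.12, 0, -0.2], "turn": 0, "gripper": 1}, {"slide": [0.12, 0, -0.45], "turn": 0, "gripper": 1}, {"slide": [0.12, 0, -0.7], "turn": 0, "gripper": 0}]}}

```text
time_s: 10.45
tcp_pos: [0.5349, 0.0974, 0.1702]
eef_rot: [179.9, -0.1, -97.6]
contact_force: [1.2, 1.0, -0.2]
gripper_width: 0.0844
gripper_force: 0.0
```

```bash
python3 go.py 0.124 .115 .18
```

```text
t 10.45 mould-frame tcp [0.0022 0.0729 0.1702] yaw -97.58658990278923
slide [-0.281 -0.812 -0.068] turn -0.0004723487530011678 F [ 1.2  1.  -0.2]
```

Emit:
{"op": "send_rows", "data": {"moves": [{"slide": [-0.06, -0.17, 0], "turn": 0, "gripper": 0}, {"slide": [-0.12, -0.34, 0], "turn": 0, "gripper": 0}, {"slide": [-0.18, -0.51, 0], "turn": 0, "gripper": 0}, {"slide": [-0.24, -0.68, 0], "turn": 0, "gripper": 0}, {"slide": [-0.28, -0.81, 0], "turn": 0, "gripper": 0}]}}

```text
time_s: 10.87
tcp_pos: [0.6635, 0.1239, 0.1695]
eef_rot: [-180.0, 0.0, -97.6]
contact_force: [0.1, -0.0, -0.2]
gripper_width: 0.0534
gripper_force: 0.0
```

```bash
cat > ov2.py <<'E'
from h import *
import sys
p=np.load("p.npy");a=p[2];Rm=np.array([[np.cos(a),-np.sin(a)],[np.sin(a),np.cos(a)]]);ims=[]
for n,(x0,y0) in (("top",(235,145)),("scene",(295,180))):
    c=optics.capture(n);k=4
    im=cv2.resize(c["img"][y0:y0+100,x0:x0+100,::-1],None,fx=k,fy=k,interpolation=cv2.INTER_CUBIC)
    for cx,cy,hx,hy,z,col in ((.004,.1475,.085,.07,.056,(0,255,255)),(.004,.1475,.065,.045,.073,(0,0,255))):
        l=np.array([(hx,hy),(hx,-hy),(-hx,-hy),(-hx,hy)])+[cx,cy]
        q=(proj_pts(c,np.c_[l@Rm.T+p[:2],np.full(4,z)])-[x0,y0]+.5)*k-.5
        cv2.polylines(im,[np.int32(np.round(q))],True,col,1)
    ims.append(im)
    print(n,[(round(r["p"],2),np.round((np.array(r["location"])[:2]-p[:2])@Rm,3)) for t in ("cradle","rack") for r in optics.look_for(n,t)])
cv2.imwrite(sys.argv[1],cv2.hconcat(ims))
E
python3 ov2.py pics/placed.png;python3 go.py 0.124 .115 .085
```

```text
top [(0.87, array([ 0.293, -0.092])), (0.56, array([-0.181,  0.155])), (0.55, array([0.006, 0.15 ])), (0.76, array([0.   , 0.135])), (0.61, array([-0.212, -0.331])), (0.4, array([0.005, 0.15 ]))]
scene [(0.76, array([0.007, 0.153])), (0.68, array([-0.179,  0.184])), (0.87, array([0.061, 0.176])), (0.75, array([-0.192, -0.33 ]))]
t 11.1667 mould-frame tcp [0.1237 0.1158 0.1695] yaw -97.56390746137714
slide [ 0.005 -0.002  0.563] turn -0.00022032162620020144 F [-0.5  0.1  0.1]
```

View pics/placed.png

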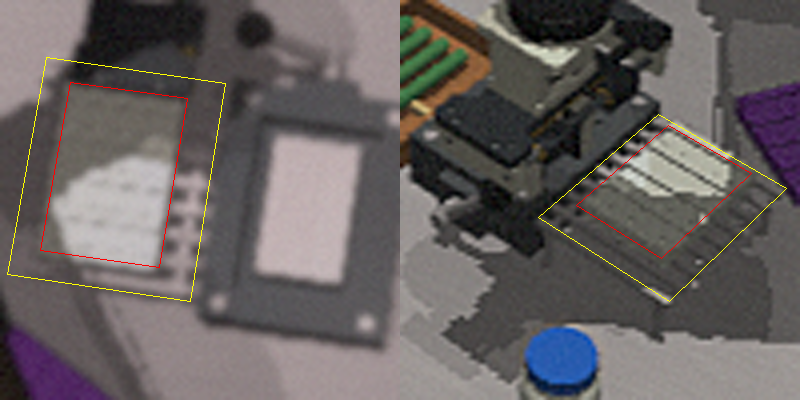

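The cradle sits on the predicted outline (red, top-view corners (68,82) to (160,267)), square and centred on the rack. The knob is at (255,28). Now swinging the lever back.

Emit:
{"op": "send_rows", "data": {"moves": [{"slide": [0, 0, 0.16], "turn": 0, "gripper": 0}, {"slide": [0, 0, 0.32], "turn": 0, "gripper": 0}, {"slide": [0, 0, 0.46], "turn": 0, "gripper": 0}, {"slide": [0, 0, 0.56], "turn": 0, "gripper": 0}, {"slide": [0, 0, 0.56], "turn": 0, "gripper": 0}]}}

```text
time_s: 11.58
tcp_pos: [0.659, 0.1237, 0.0825]
eef_rot: [179.7, -0.1, -97.6]
contact_force: [-0.5, -1.1, -1.0]
gripper_width: 0.001
gripper_force: 0.0
```

Emit:
{"op": "send_rows", "data": {"moves": [{"slide": [0.1, 0, 0], "turn": 0, "gripper": 0}, {"slide": [0.2, 0, 0], "turn": 0, "gripper": 0}, {"slide": [0.28, 0, 0], "turn": 0, "gripper": 0}, {"slide": [0.36, 0, 0], "turn": 0, "gripper": 0}, {"slide": [0.44, 0, 0], "turn": 0, "gripper": 0}]}}

```text
time_s: 12.0
tcp_pos: [0.6551, 0.0599, 0.089]
eef_rot: [-179.7, 0.2, -97.5]
contact_force: [-1.1, 8.1, 7.0]
gripper_width: 0.0006
gripper_force: 4.5
```

Emit:
{"op": "send_rows", "data": {"moves": [{"slide": [0.08, 0, 0], "turn": 0, "gripper": 0}, {"slide": [0.16, 0, 0], "turn": 0, "gripper": 0}, {"slide": [0.24, 0, 0], "turn": 0, "gripper": 0}, {"slide": [0.32, 0, 0], "turn": 0, "gripper": 0}, {"slide": [0.38, 0, 0], "turn": 0, "gripper": 0}]}}

```text
time_s: 12.42
tcp_pos: [0.6458, 0.0013, 0.0862]
eef_rot: [-179.9, 0.0, -97.6]
contact_force: [2.1, 4.3, -0.9]
gripper_width: 0.0004
gripper_force: 2.1
```

```bash
python3 go.py 0.124 -.030 .086
```

```text
t 12.4167 mould-frame tcp [ 0.1247 -0.0077  0.0862] yaw -97.5840431212307
slide [0.148 0.005 0.001] turn -0.0004440511801287054 F [ 2.1  4.3 -0.9]
```

Emit:
{"op": "send_rows", "data": {"moves": [{"slide": [0.04, 0, 0], "turn": 0, "gripper": 0}, {"slide": [0.08, 0, 0], "turn": 0, "gripper": 0}, {"slide": [0.11, 0, 0], "turn": 0, "gripper": 0}, {"slide": [0.14, 0, 0], "turn": 0, "gripper": 0}, {"slide": [0.14, 0, 0], "turn": 0, "gripper": 0}]}}

```text
time_s: 12.83
tcp_pos: [0.6427, -0.019, 0.0854]
eef_rot: [180.0, -0.0, -97.6]
contact_force: [0.1, 0.6, 0.7]
gripper_width: 0.0007
gripper_force: 0.5
```

Emit:
{"op": "send_rows", "data": {"moves": [{"slide": [0.015, 0, 0], "turn": 0, "gripper": 0}, {"slide": [0.03, 0, 0], "turn": 0, "gripper": 0}, {"slide": [0.04, 0, 0], "turn": 0, "gripper": 0}, {"slide": [0.04, 0, 0], "turn": 0, "gripper": 0}, {"slide": [0.04, 0, 0], "turn": 0, "gripper": 0}]}}

```text
time_s: 13.25
tcp_pos: [0.6425, -0.0228, 0.0856]
eef_rot: [-180.0, 0.1, -97.5]
contact_force: [-0.3, 8.5, 0.8]
gripper_width: 0.0005
gripper_force: 3.2
```

```bash
python3 go.py 0.124 -.030 .086
```

```text
t 13.25 mould-frame tcp [ 0.1246 -0.0321  0.0856] yaw -97.51620900612126
slide [-0.014  0.004 -0.003] turn 0.0003096612099762789 F [-0.3  8.5  0.8]
```

Emit:
{"op": "send_rows", "data": {"moves": [{"slide": [0.02, 0, 0], "turn": 0, "gripper": 0}, {"slide": [0.035, 0, 0], "turn": 0, "gripper": 0}, {"slide": [0.05, 0, 0], "turn": 0, "gripper": 0}, {"slide": [0.05, 0, 0], "turn": 0, "gripper": 0}, {"slide": [0.05, 0, 0], "turn": 0, "gripper": 0}]}}

```text
time_s: 13.67
tcp_pos: [0.6427, -0.0249, 0.0858]
eef_rot: [-179.8, 0.5, -97.5]
contact_force: [-2.9, 31.4, 1.9]
gripper_width: 0.0004
gripper_force: 13.4
```

At the stop (31 N, lever no longer moving). Backing off, going up and clear.

Emit:
{"op": "send_rows", "data": {"moves": [{"slide": [-0.1, 0, 0], "turn": 0, "gripper": 0}, {"slide": [-0.25, 0, 0], "turn": 0, "gripper": 0}, {"slide": [-0.3, 0, -0.25], "turn": 0, "gripper": 0}, {"slide": [-0.3, 0, -0.5], "turn": 0, "gripper": 0}, {"slide": [-0.3, 0, -0.75], "turn": 0, "gripper": 0}]}}

```text
time_s: 14.08
tcp_pos: [0.6464, 0.0132, 0.1987]
eef_rot: [179.9, -0.1, -97.5]
contact_force: [0.6, -0.0, 0.3]
gripper_width: 0.0007
gripper_force: 0.0
```

Emit:
{"op": "send_rows", "data": {"moves": [{"slide": [0.2, 0, -0.1], "turn": 0, "gripper": 0}, {"slide": [0.4, 0, -0.2], "turn": 0, "gripper": 0}, {"slide": [0.6, 0, -0.2], "turn": 0, "gripper": 0}, {"slide": [0.8, 0, -0.2], "turn": 0, "gripper": 0}, {"slide": [1, 0, -0.2], "turn": 0, "gripper": 0}]}}

```text
time_s: 14.5
tcp_pos: [0.6267, -0.1372, 0.2285]
eef_rot: [180.0, -0.0, -97.5]
contact_force: [0.5, 1.1, -0.7]
gripper_width: 0.0008
gripper_force: 0.0
```

Emit:
{"op": "send_rows", "data": {"moves": [{"slide": [0.2, 0, 0], "turn": 0, "gripper": 0}, {"slide": [0.4, 0, 0], "turn": 0, "gripper": 0}, {"slide": [0.6, 0, 0], "turn": 0, "gripper": 0}, {"slide": [0.8, 0, 0], "turn": 0, "gripper": 0}, {"slide": [1, 0, 0], "turn": 0, "gripper": 0}]}}

```text
time_s: 14.92
tcp_pos: [0.6068, -0.2861, 0.2279]
eef_rot: [179.9, -0.0, -97.5]
contact_force: [1.0, -0.5, 1.2]
gripper_width: 0.0005
gripper_force: 0.0
```

```bash
python3 ov2.py pics/final.png
```

```text
top [(0.96, array([-0.187,  0.181])), (0.72, array([0.006, 0.148])), (0.6, array([ 0.266, -0.039])), (0.91, array([-0.208, -0.333])), (0.77, array([0.016, 0.135])), (0.47, array([0.012, 0.015]))]
scene [(0.95, array([-0.18 ,  0.182])), (0.93, array([ 0.302, -0.084])), (0.76, array([0.006, 0.152])), (0.88, array([0.056, 0.176])), (0.84, array([-0.2  , -0.327]))]
```

View pics/final.png

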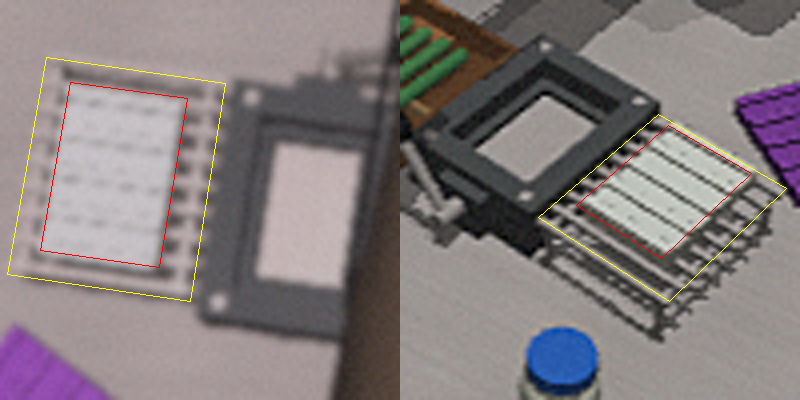

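The cradle lies on its outline at (112,175) top and (665,190) scene, centred on the rack. The ejector plate is sunk and the lever is back at -y (scene (430,175)). Handing in.

```bash
python3 -c "from plant import order; print(order.close_job())"
```

```text
the job is handed in; nothing more can be done
None
```

The job is done and handed in: the cradle lies flat and centred on the steel rack to within a few millimetres by camera, and the lever is back at its stop with the ejector plate sunk.

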